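# Seat the dye bottle in its bench holder and open the safety cap

## Task

Stand the amber bottle with the red safety cap upright in the square blue bench holder, lowering it gently until it rests on the holder's floor with the cap still on. Then open it there: press the red cap down, turn it about a quarter turn anticlockwise, and lift it off. Finish while still holding the cap in the gripper, level and still, 5 to 10 cm straight above the open bottle; leave the bottle standing in the holder, keep it upright throughout, and leave the green bottle and the other bench things where they are.

Things in the scene. Friction and masses are not known exactly. Their poses are not given: they have to be found in the camera images.
- bottle: Loose amber bottle with white neck, labels on its two x faces, 0.25 to 0.46 kg. Square body 64 x 64 mm, 86 mm high; shoulder 48 x 48 mm to 96 mm; round neck, 28 mm diameter (lugs to 38 mm), to 128 mm. Origin: centre of underside; z up, x, y square to its sides. Starts standing on the table; which of two places it or the green bottle has varies. It may be carried by its closed cap.
- cap: Loose red push-and-turn cap, 50 mm diameter, 28 mm high, ribbed side, flat top, hollow below, 40 g. Origin: centre of its lower rim; z up. Closed, the origin lies on the bottle's axis, 114 mm above the bottle's underside. Closed, it cannot be pulled off and turns only about 4 degrees either way: lugs inside hook under the neck and a spring disc in the neck pushes it up with about 6.5 N.
- cap_top (a point): Centre of the cap's top, 28 mm above its lower rim, 142 mm above the underside of the closed bottle. To open: push the cap down 6 to 8 mm (about 11 N; the lock frees at 5 mm, the cap bottoms at 9 mm), keep it pressed and turn it anticlockwise seen from above by 65 to 120 degrees (best about 85), then lift straight up. Clockwise is blocked.
- bottle_mouth (a point): Centre of the bottle's mouth: top of the white neck, 128 mm above the bottle's underside.
- holder: Fixed blue square well on a dark steel foot, 130 x 130 x 8 mm. Well 71 x 71 mm inside (3.5 mm free each side of the bottle), 6 mm walls to 38 mm above the table, lip flared outward to 48 mm. Origin: centre of the foot's underside on the table; z up, x, y square to the walls: the bottle fits at any quarter turn. It keeps the bottle from turning with the cap (up to 7 degrees of play).
- holder_floor (a point): Centre of the well's inner floor, 8 mm above the table: a seated bottle's underside rests on it.
- green_bottle: Look-alike bottle to leave alone: same shape and height (142 mm), green glass with a black cap. Origin: centre of its underside. Loose.
- polish_tin: Low brass-coloured tin with a pale top, 72 mm in diameter, 45 mm high, to leave alone. Origin: centre of its underside.
- dye_jar: Small jar with a black lid, 60 mm in diameter, 75 mm high, to leave alone. Origin: centre of its underside.
- mallet: Hammer with a light wooden handle, 240 mm long, lying on the bench, to leave alone. Its x axis runs from handle to head.
- glue_brush: Brush, 180 mm long, lying on the bench at the left side, to leave alone. Its x axis runs from handle to bristles.
- thread_spool: Wooden spool with blue thread, 44 mm in diameter, 50 mm high, to leave alone. Origin: centre of its underside.
Mind the look-alikes: they are no part of the job. Of the things that look like the cap, the largest one is meant.

How it is judged:
By the outcome, as a careful person would: the job done as asked, in the order asked, and still so for the second after the job is handed in, while the arm keeps its last pose, push and grip.
It also fails if it takes over 56 s, if anything falls off the work surface, if the arm or the gripper's body presses on something with over 40 N, if the wrist force passes 120 N, or if a joint passes its speed limit or range.

## Robot

A 7-joint arm with a two-finger parallel gripper is mounted at the origin on the work surface. World frame = base frame: x ahead of the robot, y to its left, z up, the work surface at z = 0. Lengths are in mm, angles in rad, forces in N, time in s.
With the tool pointing down it reaches from about 400 to 875 mm from the base axis. Payload 4.4 kg.
Tool frame: the origin (TCP) lies at the very end of the fingers, on their centre line; the grasp point (between the pads) lies 19 mm behind it; z points along the fingers, y is the line along which they close (so a half turn about z gives the same grasp; the last joint's range is limited). The gripper opens to 85 mm and grips with 20 to 120 N. Pads are 22 mm wide; open, the fingers measure 114 mm over their backs; the gripper's body (76 mm by 85 mm) begins 54 mm behind the grasp point. The pads swing forward as they close: fully open they stand 13 mm farther back than shut.
Start: joints at [-1.228, 0.628, 0.038, 1.517, -0.027, 0.996, -0.02], TCP at [258.359, 596.463, 231.313] pointing down, gripper open.
Joint ranges: [-3.06, 3.06], [-0.37, 2.12], [-1.25, 1.32], [0.18, 2.47], [-1.1, 4.24], [0.23, 1.98], [-2.94, 2.94]. Speed limits (rad/s): [2.57, 2.57, 3.14, 3.14, 3.14, 3.14, 3.14].

## Interface

Orientations are given as [roll, pitch, yaw] about the fixed x, y, z axes, in that order (R = Rz(yaw) Ry(pitch) Rx(roll)).
In Python, from cell import sensors, get_image, camera_params, order gives the robot as it stands.
- The arm moves only by the shell command python3 -m inch 'ROWS' [OPENING]. ROWS is JSON, a list that holds one entry, the list of rows, each a list of 4 numbers: the shift along the tool's x, y, z in cm, then the turn about the tool's z in degrees. A call has 1 to 8 rows; each row is the pose to reach, as a shift and turn from the pose commanded when the call began, along the tool's axes at that moment; what a row does not reach only later rows make up. A row lasts 1/12 s, in which the tool goes at most 41.7 mm and 7.16 degrees, less where a joint would pass 70% of its speed; a pose out of reach is approached as far as the arm can. A call with a gripper value outside its range is refused whole. OPENING is the finger opening in cm, from 0 to 8.54, set as the call begins (- or left out, the last holds). The fingers move at their own pace and stop on an object; the grip force is fixed at half the most. Time passes only in rows, so rows that repeat a pose let the fingers close. It gives the time, the measured TCP pose, the force, the opening and the grip force at its end, in the units of the state.
- sensors.read_state(): the state, without advancing time (a new reading comes with each control period).
- get_image(name): name is "scene" or "top"; returns the picture (400x640x3 uint8, blue, green, red); there is no depth.
- camera_params(name): a dict with "mtx" (3x3 intrinsics, pixels), "rvec" (rotation vector, rad) and "tvec" (3), from world to camera coordinates, as OpenCV has them. Camera axes: x right, y down, z forward; pixel columns grow to the right and rows downward; lengths in mm; the calibration is good to about 2 mm. A picture is of the moment at which its call begins. camera_params takes no time and is no camera call.
- order.finish_job(): hands the job in; it is judged then, once.
The state is a dict: "clock": time; "qpos": joint angles; "qd": joint speeds; "tau": joint torques, N m; "eef_pos": TCP position; "tool_rot": TCP orientation; "force": force on the tool from outside, world axes, zero at the start; "torque": the same for the moment, N m; "width": finger opening in mm; "gripper_force": force on a finger pad.
Only numpy, scipy, OpenCV 4.12 (cv2) and the standard library are available. Lean on these libraries where they do the work, as an engineer would, in place of code of your own. Each camera call takes 0.05 s, during which the arm holds its last target. There are 200 camera calls.

## Working session

There is one attempt and no reset: what is moved stays moved. The work goes in short steps, Python scripts to look and compute and a shell command to move; the robot and the scene stay as the last step left them, time stands still between calls to the robot, and variables do not carry over. Pictures are saved under pics/ and viewed, at most 10 in all, crops included, and the job is handed in when it is done.

```bash
mkdir -p pics; ls; python3 - <<'E'
from cell import sensors,get_image,camera_params
import cv2
for n in("scene","top"):
    im=get_image(n); cv2.imwrite(f"pics/{n}0.png",im)
    p=camera_params(n); print(n,p)
s=sensors.read_state(); print(s)
E
```

```text
pics
scene {'mtx': array([[362.78861598,   0.        , 313.12805275],
       [  0.        , 362.78861598, 196.73931655],
       [  0.        ,   0.        ,   1.        ]]), 'rvec': array([ 0.94075978,  2.54364812, -1.00186928]), 'tvec': array([ 407.5565836 , -186.97098243, 1397.62473523])}
top {'mtx': array([[386.49177334,   0.        , 309.98084569],
       [  0.        , 386.49177334, 202.11186447],
       [  0.        ,   0.        ,   1.        ]]), 'rvec': array([ 2.16098709, -2.14091691,  0.14508317]), 'tvec': array([ 42.72279224, 576.26198555, 972.30107117])}
{'clock': 0.1, 'qpos': array([-1.22777503,  0.62925658,  0.03845565,  1.51823015, -0.02698414,
        0.99630875, -0.02001532]), 'qd': array([-0.00098891, -0.0019745 , -0.00018935, -0.00136215, -0.00057756,
        0.00145992,  0.00086277]), 'tau': array([ 2.24891919e-03, -5.64532292e+01,  1.23044662e+00, -1.93973529e+01,
        1.13267556e-02,  5.42958209e-03, -3.50151208e-05]), 'eef_pos': array([258.15883403, 595.94390639, 230.4914474 ]), 'tool_rot': array([-3.13990848e+00,  3.60517973e-05,  2.73275673e+00]), 'force': array([-0.96397596, -0.94859035,  0.6500713 ]), 'torque': array([ 0.00178195,  0.01214511, -0.00576111]), 'gripper_force': 0.0, 'width': 85.50327214009256}
```

View pics/scene0.png

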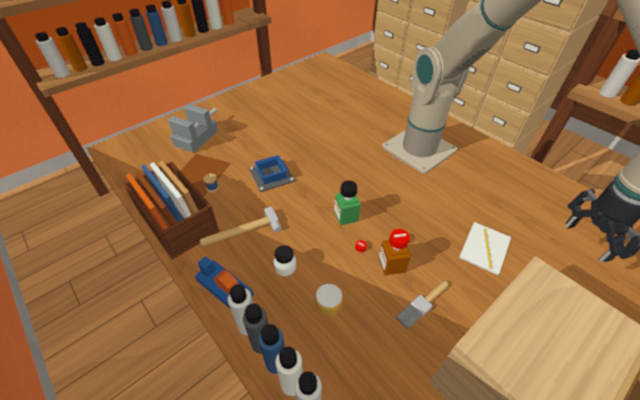

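View pics/top0.png

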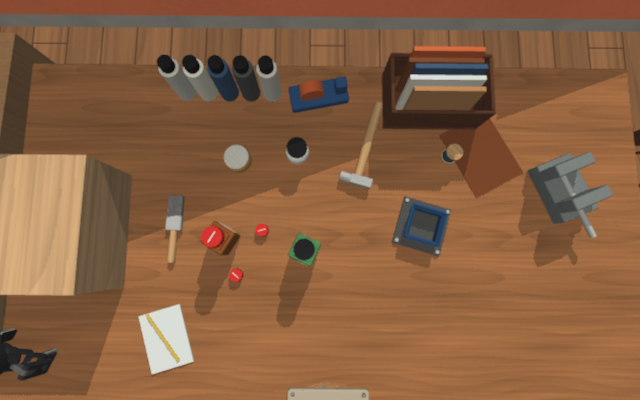

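Amber bottle with red cap: top (213,237), scene (399,240). Possible confusions: small red discs at top (262,230) and (236,275), and the green bottle with the black cap at top (304,249). Blue holder: top (422,227), with corner screws at its foot. The choice is the large red cap on amber, which I'll check in a crop.

```bash
cat > h.py <<'E'
import cv2,numpy as np
from cell import sensors,get_image,camera_params
def cam(n):
    p=camera_params(n); R=cv2.Rodrigues(np.array(p["rvec"]))[0]; return p["mtx"],R,np.array(p["tvec"]).ravel()
def ray(n,uv):
    K,R,t=cam(n); d=R.T@np.linalg.solve(K,[uv[0],uv[1],1.]); return -R.T@t,d
def onz(n,uv,z):
    c,d=ray(n,uv); return c+d*(z-c[2])/d[2]
def tri(a,b):
    (c1,d1),(c2,d2)=ray("top",a),ray("scene",b)
    s=np.linalg.lstsq(np.c_[d1,-d2],c2-c1,rcond=None)[0]; p,q=c1+s[0]*d1,c2+s[1]*d2
    return (p+q)/2,np.linalg.norm(p-q)
def proj(n,P):
    K,R,t=cam(n); return cv2.projectPoints(np.float64(P).reshape(-1,3),R,t,K,None)[0].reshape(-1,2)
def blobs(im,lo,hi,mn=15):
    h=cv2.cvtColor(im,cv2.COLOR_BGR2HSV)
    m=cv2.inRange(h,lo,hi)
    if lo[0]==0: m|=cv2.inRange(h,(175,lo[1],lo[2]),(180,255,255))
    n,l,s,c=cv2.connectedComponentsWithStats(m)
    return sorted([(int(s[i,4]),c[i].round(1).tolist(),s[i,:4].tolist()) for i in range(1,n) if s[i,4]>mn],reverse=True),m
E
python3 - <<'E'
from h import *
t=cv2.imread("pics/top0.png");s=cv2.imread("pics/scene0.png")
rt,_=blobs(t,(0,200,150),(4,255,255));rs,_=blobs(s,(0,200,150),(4,255,255))
print(rt[:4],rs[:4])
print(tri(rt[0][1],rs[0][1]), onz("top",rt[0][1],140))
# holder screws
g=t[185:265,385:460].astype(int); m=((g.min(2)>130)).astype(np.uint8)
n,l,st,c=cv2.connectedComponentsWithStats(m)
for i in range(1,n): 
    uv=c[i]+[385,185]; print(st[i,4],uv,onz("top",uv,8)[:2])
bt,m=blobs(t,(100,120,50),(125,255,255),60); print([b for b in bt if 380<b[1][0]<460])
# block corners
for a,b in (((86,155),(536,260)),((75,294),(0,0)),((131,178),(0,0))): print(onz("top",a,0))
print(onz("scene",(536,260),200),onz("top",(82,295),200),onz("top",(86,155),200))
A=cv2.resize(t[200:300,170:330],None,fx=5,fy=5,interpolation=cv2.INTER_CUBIC)[:, :480]
B=cv2.resize(t[190:265,385:460],None,fx=4,fy=4,interpolation=cv2.INTER_CUBIC)
o=np.zeros((500,790,3),np.uint8);o[:,:480]=A;o[:300,480:780]=B;cv2.imwrite("pics/c1.png",o)
E
```

```text
[] [(234, [398.7, 239.2], [390, 229, 19, 20]), (68, [360.5, 246.6], [356, 241, 10, 11])]Traceback (most recent call last):
  File "<stdin>", line 5, in <module>
IndexError: list index out of range
```

```bash
python3 - <<'E'
from h import *
t=cv2.imread("pics/top0.png");s=cv2.imread("pics/scene0.png")
print(cv2.cvtColor(t,cv2.COLOR_BGR2HSV)[[237,228,240],[206,213,218]], cv2.cvtColor(t,cv2.COLOR_BGR2HSV)[[232,240],[232,230]])
rt,mt=blobs(t,(0,190,190),(4,255,255),10);rs,_=blobs(s,(0,200,150),(4,255,255))
print(rt[:4],rs[:4])
if rt: print(tri(rt[0][1],rs[0][1]), onz("top",rt[0][1],140))
g=t[185:265,385:460].astype(int); m=((g.min(2)>130)).astype(np.uint8)
n,l,st,c=cv2.connectedComponentsWithStats(m)
for i in range(1,n): 
    uv=c[i]+[385,185]; print(st[i,4],uv,onz("top",uv,8)[:2])
print(onz("scene",(536,260),200),onz("top",(82,295),200),onz("top",(86,155),200),onz("top",(131,178),0),onz("top",(106,294),0))
A=cv2.resize(t[200:300,170:330],None,fx=5,fy=5,interpolation=cv2.INTER_CUBIC)[:, :480]
B=cv2.resize(t[190:265,385:460],None,fx=4,fy=4,interpolation=cv2.INTER_CUBIC)
o=np.zeros((500,790,3),np.uint8);o[:,:480]=A;o[:300,480:780]=B;cv2.imwrite("pics/c1.png",o)
E
```

```text
[[  1 200 214]
 [  1 199 215]
 [  1 197 215]] [[ 12 156 136]
 [ 13 184 100]]
[(259, [211.0, 236.3], [202, 226, 20, 21]), (88, [235.5, 275.1], [230, 269, 12, 13]), (84, [261.1, 229.4], [256, 224, 11, 12])] [(234, [398.7, 239.2], [390, 229, 19, 20]), (68, [360.5, 246.6], [356, 241, 10, 11])]
(array([480.45803899, 280.12785464, 128.15059625]), np.float64(0.6696770318221292)) [479.71562268 277.36150539 140.        ]
8 [407.  199.5] [ 589.63225267 -213.7717471 ]
9 [447.66666667 211.11111111] [ 559.09975516 -322.35766531]
10 [396.3 239.3] [ 482.27253044 -182.65132023]
9 [437.11111111 251.66666667] [ 450.60887105 -290.17874789]
[340.58030912 545.8375883  200.        ] [350.00234534 530.92084658 200.        ] [655.45452397 549.17195965 200.        ] [643.31164815 539.55811015   0.        ] [331.92672968 583.05727187   0.        ]
```

View pics/c1.png

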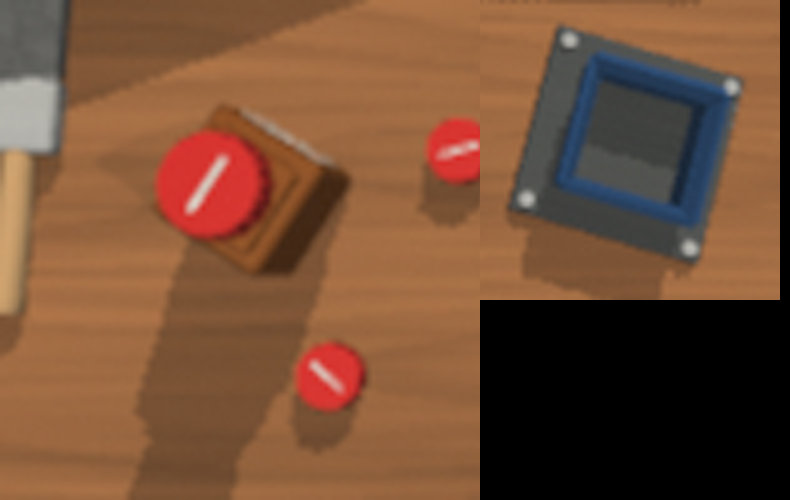

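The crop confirms it: the large cap sits on the amber bottle, cap centre at top about (212,236.5), and the decoys are small discs lying low on the bench. The holder's screws and the bottle's shoulder corners are clear enough to give both yaws.

```bash
cat >> h.py <<'E'
def go(x,y,z,yaw):
    s=sensors.read_state(); p=s["eef_pos"]; r=s["tool_rot"]
    from scipy.spatial.transform import Rotation as Ro
    d=Ro.from_euler("xyz",r).as_matrix().T@(np.array([x,y,z])-p)
    t=-(yaw-np.degrees(r[2])+180)%360; t=t-360 if t>180 else t
    print("pos",p.round(1),"yaw %.1f"%np.degrees(r[2]),"tilt",np.degrees([np.pi-abs(r[0]),r[1]]).round(2),"q7 %.2f"%s["qpos"][6],"rows cm",(d/10).round(2),"turn %.1f"%((np.degrees(r[2])-yaw+180)%360-180),"F",s["force"].round(1),"w %.1f"%s["width"],s["clock"])
E
python3 - <<'E'
from h import *
f=lambda x,y:((x+.5)/5-.5+170,(y+.5)/5-.5+200)
P=[onz("top",f(*c),86)[:2] for c in((225,104),(325,163),(257,270))]
for a,b in((0,1),(1,2)): v=P[b]-P[a];print(np.degrees(np.arctan2(v[1],v[0]))%90,np.linalg.norm(v))
print("diag ctr",(P[0]+P[2])/2)
print("cap",onz("top",(211.6,236.4),142))
for p in((480,277),):print(proj("scene",[[*p,142],[*p,128]]))
go(258,420,265,156.6)
E
```

```text
60.41269140547773 58.19498838792222
59.14923218802926 61.32912059562666
diag ctr [480.80792395 274.40465564]
cap [479.40770673 275.44758187 142.        ]
[[398.91930216 235.17885357]
 [398.01340825 238.40841381]]
pos [258.2 595.9 230.5] yaw 156.6 tilt [0.1 0. ] q7 -0.02 rows cm [ -6.98 -16.16  -3.42] turn -0.0 F [-1.  -0.9  0.7] w 85.5 0.1
```

```bash
python3 -m inch '[[[-1,-2.5,-1,5],[-3,-6.5,-2,12],[-5,-11,-3.4,19],[-7,-15,-3.4,26],[-7,-16.2,-3.4,33],[-7,-16.2,-3.4,40],[-7,-16.2,-3.4,47],[-7,-16.2,-3.4,50]]]' 8.54; python3 -c "
from h import *
go(480,276,215,66)"
```

```text
clock: 0.77
eef_pos: [258.1, 419.3, 265.5]
tool_rot: [-3.141, -0.0, 1.854]
force: [0.1, 0.4, -0.7]
width: 85.5
gripper_force: 0.0
pos [258.1 419.3 265.5] yaw 106.2 tilt [ 0.01 -0.01] q7 -0.65 rows cm [-19.96  17.31   5.04] turn 40.2 F [ 0.1  0.4 -0.7] w 85.5 0.7667
```

```bash
python3 -m inch '[[[-1.5,1.3,0,5],[-5,4.3,1,12],[-9,7.5,2,19],[-13,11,3,26],[-16.5,14.5,4,32],[-19,16.5,5,38],[-20,17.3,5,40],[-20,17.3,5,40]]]'; python3 - <<'E'
from h import *
go(480,276,111,66)
t=get_image("top");s=get_image("scene")
A=cv2.resize(t[190:290,160:260],None,fx=4,fy=4,interpolation=cv2.INTER_CUBIC)
B=cv2.resize(s[160:285,340:440],None,fx=4,fy=4,interpolation=cv2.INTER_CUBIC)
o=np.zeros((500,800,3),np.uint8);o[:400,:400]=A;o[:,400:]=B;cv2.imwrite("pics/c2.png",o)
E
```

```text
clock: 1.43
eef_pos: [488.0, 269.7, 214.3]
tool_rot: [3.135, 0.003, 1.149]
force: [1.6, -1.0, 1.2]
width: 85.0
gripper_force: 0.0
pos [488.  269.7 214.3] yaw 65.8 tilt [0.4  0.18] q7 -0.68 rows cm [ 0.28 -1.06 10.32] turn -0.2 F [ 1.6 -1.   1.2] w 85.0 1.4333
```

View pics/c2.png

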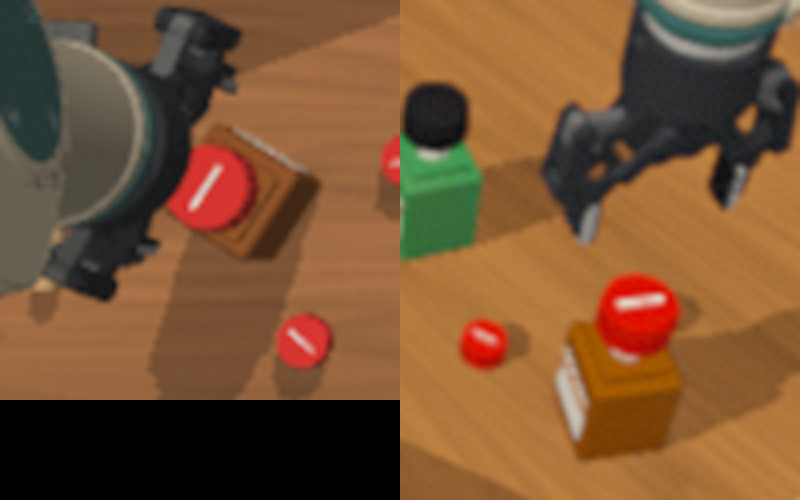

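Open gripper hovers above the cap, with the fingers straddling it. Cap top centre in scene is about (399.6,234.6), matching my estimate of (480,277). Settling first.

```bash
python3 -m inch '[[[0,0,0,0],[0,0,0,0],[0,0,0,0]]]'; python3 -c "
from h import *
print(tri((211.6,236.4),(399.4,234.7)))
go(480,276,111,66)"
```

```text
clock: 1.78
eef_pos: [479.8, 279.2, 215.5]
tool_rot: [-3.141, -0.001, 1.165]
force: [-0.1, 0.3, -0.3]
width: 85.6
gripper_force: 0.0
(array([478.76971385, 276.1892174 , 142.21161319]), np.float64(1.9993585214996163))
pos [479.8 279.2 215.5] yaw 66.8 tilt [ 0.05 -0.03] q7 -0.68 rows cm [-0.29  0.16 10.45] turn 0.8 F [-0.1  0.3 -0.3] w 85.6 1.7833
```

```bash
python3 -m inch '[[[-0.3,0.15,1,0],[-0.3,0.15,3.5,0],[-0.3,0.15,6,0],[-0.3,0.15,8.5,0],[-0.3,0.15,9.8,0],[-0.3,0.15,10.4,0],[-0.3,0.15,10.4,0],[-0.3,0.15,10.4,0]]]'; python3 -m inch '[[[0,0,0,0],[0,0,0,0],[0,0,0,0],[0,0,0,0],[0,0,0,0],[0,0,0,0]]]' 4.0;  python3 -c "
from h import *
go(480,276,111,66)"
```

```text
clock: 2.45
eef_pos: [481.3, 274.5, 111.5]
tool_rot: [3.141, -0.0, 1.162]
force: [0.1, 0.3, -0.8]
width: 85.5
gripper_force: 0.0
clock: 2.95
eef_pos: [481.2, 275.0, 112.4]
tool_rot: [-3.141, -0.002, 1.162]
force: [-2.2, 0.3, 6.2]
width: 48.2
gripper_force: 60.6
pos [481.2 275.  112.4] yaw 66.6 tilt [ 0.01 -0.09] q7 -0.59 rows cm [ 0.04 -0.15  0.14] turn 0.6 F [-2.2  0.3  6.2] w 48.2 2.95
```

```bash
python3 -m inch '[[[0,0,-0.4,0],[0,0,-1.2,0],[0,0,-2.5,0],[0,0,-4.5,0],[0,0,-7,0],[0,0,-9.5,0],[0,0,-11.5,0],[0,0,-12.5,0]]]'; python3 -m inch '[[[0,0,-1,0],[0,0,-2.5,0],[0,0,-4,0],[0,0,-5,0],[0,0,-5.5,0],[0,0,-5.5,0],[0,0,-5.5,0]]]'; python3 -c "
from h import *
print(onz('top',(304,249),142))
go(520,-252,290,66.6)"
```

```text
clock: 3.62
eef_pos: [482.4, 274.4, 239.2]
tool_rot: [3.139, -0.003, 1.162]
force: [0.8, 0.8, -2.8]
width: 48.3
gripper_force: 62.5
clock: 4.2
eef_pos: [480.8, 274.2, 290.6]
tool_rot: [-3.141, 0.001, 1.162]
force: [-0.2, -0.4, -3.4]
width: 48.1
gripper_force: 62.5
[452.38773849  60.75386331 142.        ]
pos [480.8 274.2 290.6] yaw 66.6 tilt [0.04 0.05] q7 -0.72 rows cm [-46.73  24.51   0.09] turn -0.0 F [-0.2 -0.4 -3.4] w 48.1 4.2
```

```bash
python3 -m inch '[[[-0.5,0.25,0,0],[-1.5,0.8,0,0],[-3,1.6,0,0],[-5,2.6,0,0],[-7,3.7,0,0],[-9,4.7,0,0],[-11,5.8,0,0],[-13,6.8,0,0]]]'; python3 -m inch '[[[-2,1,0,0],[-4,2.1,0,0],[-6,3.1,0,-2],[-8,4.2,0,-4],[-10,5.3,0,-6],[-12,6.3,0,-8],[-14,7.4,0,-10],[-16,8.4,0,-12]]]'; python3 -c "
from h import *
go(520,-252,290,80.4)"
```

```text
clock: 4.87
eef_pos: [491.6, 125.3, 290.9]
tool_rot: [-3.141, 0.001, 1.161]
force: [0.2, -0.2, -3.2]
width: 47.8
gripper_force: 62.5
clock: 5.53
eef_pos: [504.5, -54.7, 290.9]
tool_rot: [-3.141, 0.001, 1.372]
force: [0.2, 0.7, -3.5]
width: 47.9
gripper_force: 62.5
pos [504.5 -54.7 290.9] yaw 78.6 tilt [0.05 0.04] q7 0.09 rows cm [-19.04   5.42   0.1 ] turn -1.8 F [ 0.2  0.7 -3.5] w 47.9 5.5333
```

```bash
python3 -m inch '[[[-2,0.6,0,0],[-4,1.2,0,-0.5],[-6,1.8,0,-1],[-8,2.4,0,-1.8],[-10,3,0,-1.8],[-12,3.5,0,-1.8],[-14,4,0,-1.8],[-15.5,4.5,0,-1.8]]]'; python3 -m inch '[[[-0.5,0.2,0.5,0],[-1.5,0.4,1.5,0],[-2.5,0.6,3,0],[-3,0.8,4.5,0],[-3,0.8,5.5,0],[-3,0.8,6,0],[-3,0.8,6,0],[-3,0.8,6,0]]]';python3 - <<'E'
from h import *
go(520,-252,290,80.4)
t=get_image("top");s=get_image("scene")
cv2.imwrite("pics/t3.png",t);cv2.imwrite("pics/s3.png",s)
A=cv2.resize(t[170:270,370:470],None,fx=4,fy=4,interpolation=cv2.INTER_CUBIC)
B=cv2.resize(s[85:210,220:320],None,fx=4,fy=4,interpolation=cv2.INTER_CUBIC)
o=np.zeros((500,800,3),np.uint8);o[:400,:400]=A;o[:,400:]=B;cv2.imwrite("pics/c3.png",o)
E
```

```text
clock: 6.2
eef_pos: [517.0, -216.4, 290.8]
tool_rot: [-3.14, 0.002, 1.4]
force: [0.4, 0.6, -3.2]
width: 48.1
gripper_force: 62.5
clock: 6.87
eef_pos: [521.8, -243.1, 231.1]
tool_rot: [-3.141, -0.001, 1.404]
force: [-0.4, 0.3, -2.1]
width: 48.2
gripper_force: 62.5
pos [ 521.8 -243.1  231.1] yaw 80.4 tilt [ 0.04 -0.04] q7 0.51 rows cm [-0.91 -0.03 -5.89] turn 0.0 F [-0.4  0.3 -2.1] w 48.2 6.8667
```

View pics/c3.png

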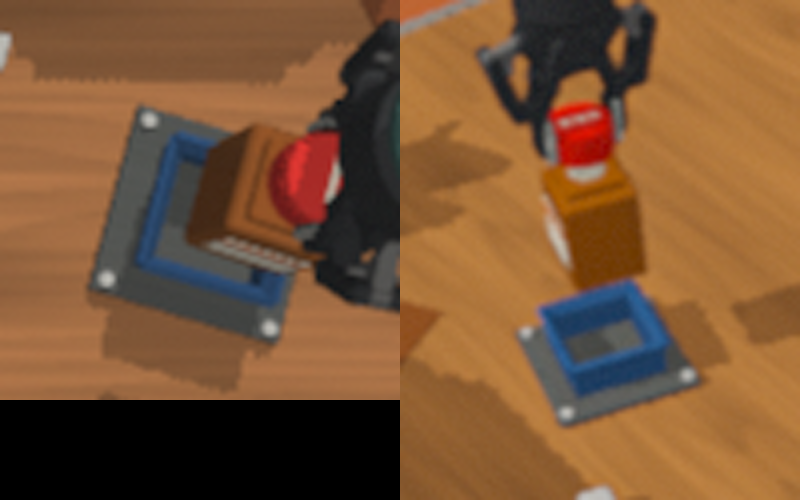

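The bottle hangs upright and about parallel to the holder walls. Its base corner is at top about (417.4,231), the cap at scene about (365.5,119). Comparing these with the predicted corners.

```bash
python3 - <<'E'
from h import *
a=np.radians(-16.2);R=np.array([[np.cos(a),-np.sin(a)],[np.sin(a),np.cos(a)]])
C=np.array([521.8,-243.1])
q=np.array([[32,32],[32,-32],[-32,-32],[-32,32]])@R.T+C
for n,(ox,oy) in(("top",(370,170)),("scene",(220,85))):
  for z in(118.6,204.6): print(n,z,(((proj(n,np.c_[q,[z]*4])-[ox,oy]+.5)*4-.5)+([400,0] if n=="scene" else [0,0])).round(0).tolist())
h=np.array([[65-9,56],[56,-56],[-56,-56],[-56,56]])
# scene screw px -> z=8
f=lambda x,y:((x-400+.5)/4-.5+220,(y+.5)/4-.5+85)
for p in((526,332),(688,376),(567,413)): print(onz("scene",f(*p),8)[:2].round(1))
E
```

```text
top 118.6 [[209.0, 140.0], [312.0, 170.0], [286.0, 273.0], [182.0, 242.0]]
top 204.6 [[254.0, 120.0], [368.0, 153.0], [340.0, 266.0], [225.0, 232.0]]
scene 118.6 [[573.0, 298.0], [548.0, 252.0], [620.0, 232.0], [646.0, 276.0]]
scene 204.6 [[561.0, 213.0], [535.0, 168.0], [611.0, 148.0], [639.0, 192.0]]
[ 556.3 -322.1]
[ 480.4 -181.4]
[ 587.1 -213.4]
```

```bash
python3 -m inch '[[[-0.3,0.2,0.5,0],[-0.9,0.2,1.5,0],[-0.9,0.2,3,0],[-0.9,0.2,4.5,0],[-0.9,0.2,5.6,0],[-0.9,0.2,6,0],[-0.9,0.2,6,0],[-0.9,0.2,6,0]]]';python3 - <<'E'
from h import *
go(519.5,-252,170,80.4)
t=get_image("top");s=get_image("scene")
cv2.imwrite("pics/t4.png",t);cv2.imwrite("pics/s4.png",s)
A=cv2.resize(t[190:260,390:440],None,fx=8,fy=8,interpolation=cv2.INTER_CUBIC)
B=cv2.resize(s[125:195,245:295],None,fx=8,fy=8,interpolation=cv2.INTER_CUBIC)
cv2.imwrite("pics/c4.png",np.hstack([A,B]))
E
```

```text
clock: 7.63
eef_pos: [522.3, -253.6, 171.4]
tool_rot: [3.141, 0.0, 1.403]
force: [1.2, 0.1, -2.4]
width: 47.8
gripper_force: 62.5
pos [ 522.3 -253.6  171.4] yaw 80.4 tilt [0.01 0.02] q7 0.57 rows cm [ 0.11 -0.3   0.14] turn -0.0 F [ 1.2  0.1 -2.4] w 47.8 7.6333
```

View pics/c4.png

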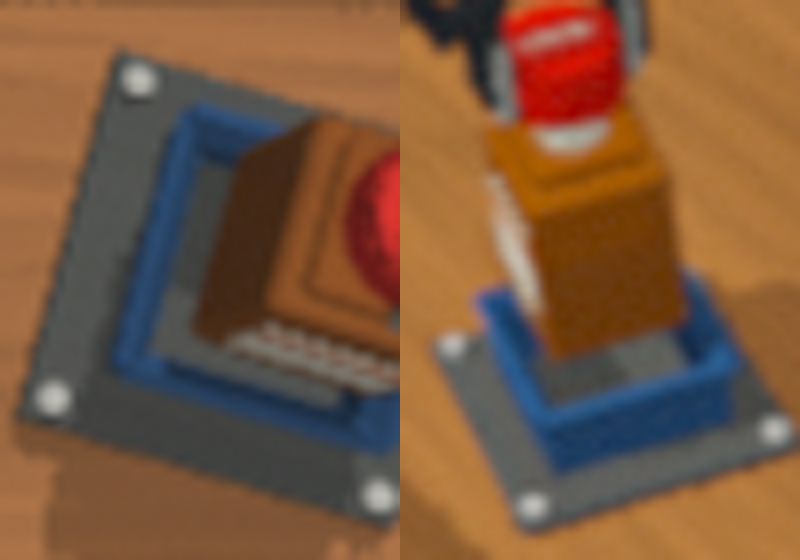

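```bash
python3 - <<'E'
from h import *
ft=lambda x,y:((x+.5)/8-.5+390,(y+.5)/8-.5+190)
fs=lambda x,y:((x-400+.5)/8-.5+245,(y+.5)/8-.5+125)
ang=lambda v:round((np.degrees(np.arctan2(v[1],v[0]))+45)%90-45,1)
T=lambda z,*c:[onz("top",ft(*x),z)[:2] for x in c]
S=lambda z,*c:[onz("scene",fs(*x),z)[:2] for x in c]
def show(n,P): print(n,[p.round(1).tolist() for p in P],[ (ang(P[i+1]-P[i]),round(float(np.linalg.norm(P[i+1]-P[i])),1)) for i in range(len(P)-1)])
show("top bodytop",T(145,(268,312),(318,118)))
show("top base",T(59,(198,335),(238,150)))
show("sc bodytop",S(145,(490,143),(533,213),(668,183)))
show("sc base",S(59,(553,358),(688,320)))
show("top lip",T(48,(115,370),(185,105)))
show("sc lip",S(48,(480,295),(548,422),(742,358)))
show("sc foot",S(8,(453,345),(533,504),(776,430)))
a=np.radians(-16.2);R=np.array([[np.cos(a),-np.sin(a)],[np.sin(a),np.cos(a)]])
q=np.array([[32,32],[32,-32],[-32,-32],[-32,32]])@R.T+[522.3,-253.6]; print(q.round(1).tolist())
E
```

```text
top bodytop [[502.0, -214.8], [558.8, -231.1]] [(np.float64(-16.0), 59.2)]
top base [[500.5, -217.5], [559.7, -231.9]] [(np.float64(-13.7), 61.0)]
sc bodytop [[546.3, -277.8], [558.5, -229.5], [506.2, -209.2]] [(np.float64(-14.2), 49.8), (np.float64(-21.2), 56.1)]
sc base [[554.9, -236.3], [496.9, -218.0]] [(np.float64(-17.5), 60.8)]
top lip [[489.7, -193.5], [575.6, -218.2]] [(np.float64(-16.0), 89.4)]
sc lip [[549.6, -301.2], [573.4, -215.7], [487.2, -193.7]] [(np.float64(-15.5), 88.8), (np.float64(-14.3), 88.9)]
sc foot [[556.3, -321.7], [586.7, -215.1], [479.5, -182.8]] [(np.float64(-15.9), 110.9), (np.float64(-16.8), 111.9)]
[[562.0, -231.8], [544.1, -293.3], [482.6, -275.4], [500.5, -213.9]]
```

```bash
python3 - <<'E'
from h import *
ft=lambda x,y:((x+.5)/8-.5+390,(y+.5)/8-.5+190)
fs=lambda x,y:((x-400+.5)/8-.5+245,(y+.5)/8-.5+125)
for n,a,b in(("base1",(198,335),(688,320)),("base2",(238,150),(553,358)),("btop1",(268,312),(668,183)),("btop2",(318,118),(533,213)),("lip1",(115,370),(742,358)),("lip2",(185,105),(548,422)),("scr1",(53,398),(776,430)),("scr2",(139,79),(533,504))):
  p,e=tri(ft(*a),fs(*b));print(n,p.round(1),e.round(1))
E
```

```text
base1 [ 499.6 -215.8   62.4] 2.0
base2 [ 558.8 -229.8   66. ] 0.3
btop1 [ 502.1 -216.3  138.5] 0.9
btop2 [ 558.5 -230.8  144.3] 1.3
lip1 [ 489.  -192.4   50.2] 1.6
lip2 [ 574.4 -216.9   48.3] 3.3
scr1 [ 481.6 -181.2   10.7] 1.5
scr2 [ 588.9 -212.2   11.8] 1.1
```

Both views agree that the bottle is upright, its yaw matches, and it sits about 3–4 mm too far to −y and 1–2 mm too far to +x. Correcting, then lowering slowly.

```bash
python3 -m inch '[[[0.2,-0.1,0,0],[0.33,-0.2,0,0],[0.33,-0.2,0,0],[0.33,-0.2,0,0]]]'; python3 -c "
from h import *
go(520.7,-250,150,80.4)"
```

```text
clock: 8.07
eef_pos: [520.9, -249.3, 171.6]
tool_rot: [3.141, -0.0, 1.403]
force: [-0.4, -0.7, -2.9]
width: 48.0
gripper_force: 62.5
pos [ 520.9 -249.3  171.6] yaw 80.4 tilt [ 0.03 -0.01] q7 0.56 rows cm [-0.07 -0.01  2.16] turn -0.0 F [-0.4 -0.7 -2.9] w 48.0 8.0667
```

```bash
python3 -m inch '[[[-0.05,0,0.2,0],[-0.05,0,0.5,0],[-0.05,0,0.8,0],[-0.05,0,1.1,0],[-0.05,0,1.4,0],[-0.05,0,1.7,0],[-0.05,0,1.9,0],[-0.05,0,2.1,0]]]'; python3 -c "
from h import *
go(520.7,-250,121,80.4)"
```

```text
clock: 8.73
eef_pos: [520.6, -250.1, 149.9]
tool_rot: [-3.141, -0.0, 1.403]
force: [0.4, 0.7, -2.5]
width: 48.2
gripper_force: 62.5
pos [ 520.6 -250.1  149.9] yaw 80.4 tilt [ 0.02 -0.  ] q7 0.58 rows cm [0.01 0.01 2.89] turn -0.0 F [ 0.4  0.7 -2.5] w 48.2 8.7333
```

No contact so far. Lowering further.

```bash
python3 -m inch '[[[0,0,0.2,0],[0,0,0.4,0],[0,0,0.6,0],[0,0,0.8,0],[0,0,1.0,0],[0,0,1.2,0],[0,0,1.3,0],[0,0,1.4,0]]]'; python3 -m inch '[[[0,0,0.15,0],[0,0,0.3,0],[0,0,0.45,0],[0,0,0.6,0],[0,0,0.75,0],[0,0,0.85,0],[0,0,0.9,0],[0,0,0.9,0]]]';python3 -c "
from h import *
go(520.7,-250,121,80.4)"
```

```text
clock: 9.4
eef_pos: [520.7, -250.1, 136.1]
tool_rot: [-3.141, -0.0, 1.403]
force: [0.0, 1.1, -2.8]
width: 48.2
gripper_force: 62.5
clock: 10.07
eef_pos: [520.6, -250.1, 127.1]
tool_rot: [-3.141, -0.0, 1.403]
force: [0.2, 0.4, -2.3]
width: 48.1
gripper_force: 62.5
pos [ 520.6 -250.1  127.1] yaw 80.4 tilt [ 0.02 -0.01] q7 0.59 rows cm [0.01 0.01 0.61] turn -0.0 F [ 0.2  0.4 -2.3] w 48.1 10.0667
```

```bash
python3 -m inch '[[[0,0,0.1,0],[0,0,0.2,0],[0,0,0.25,0],[0,0,0.3,0],[0,0,0.35,0],[0,0,0.4,0],[0,0,0.45,0],[0,0,0.45,0]]]'; python3 -m inch '[[[0,0,0.05,0],[0,0,0.1,0],[0,0,0.15,0],[0,0,0.2,0],[0,0,0.2,0],[0,0,0.2,0]]]'
```

```text
clock: 10.73
eef_pos: [520.6, -250.0, 122.7]
tool_rot: [-3.141, -0.0, 1.403]
force: [0.3, -0.2, -3.0]
width: 47.9
gripper_force: 62.5
clock: 11.23
eef_pos: [520.7, -250.1, 120.8]
tool_rot: [-3.142, -0.0, 1.403]
force: [-0.2, -0.0, -3.3]
width: 48.1
gripper_force: 62.6
```

```bash
for i in 1 2; do python3 -m inch '[[[0,0,0.05,0],[0,0,0.1,0],[0,0,0.1,0],[0,0,0.1,0]]]' | egrep 'eef|^force'; done
```

```text
eef_pos: [520.8, -250.2, 120.5]
force: [-1.2, 1.8, 4.2]
eef_pos: [520.9, -250.2, 119.6]
force: [-2.0, 1.3, 6.8]
```

Floor contact at z≈120.6. Pressing about 7 mm from there.

```bash
python3 -m inch '[[[0,0,0.1,0],[0,0,0.2,0],[0,0,0.3,0],[0,0,0.4,0],[0,0,0.5,0],[0,0,0.55,0],[0,0,0.55,0],[0,0,0.55,0]]]'; python3 -c "
from h import *
go(520.8,-250,113.4,80.4)"
```

```text
clock: 12.57
eef_pos: [521.0, -250.3, 114.5]
tool_rot: [3.14, -0.0, 1.403]
force: [-2.7, 1.4, 10.8]
width: 48.2
gripper_force: 63.6
pos [ 521.  -250.3  114.5] yaw 80.4 tilt [ 0.07 -0.01] q7 0.60 rows cm [ 0.02 -0.03  0.11] turn -0.0 F [-2.7  1.4 10.8] w 48.2 12.5667
```

```bash
python3 -m inch '[[[0,0,0.07,0],[0,0,0.08,-2],[0,0,0.08,-7],[0,0,0.08,-13],[0,0,0.08,-19],[0,0,0.08,-25],[0,0,0.08,-30],[0,0,0.08,-30]]]'; python3 -c "
from h import *
go(520.8,-250,113.4,80.4)
print(sensors.read_state()['torque'])"
```

```text
clock: 13.23
eef_pos: [521.2, -250.1, 113.9]
tool_rot: [3.14, 0.0, 1.93]
force: [-1.7, 1.6, 10.0]
width: 48.0
gripper_force: 63.7
pos [ 521.2 -250.1  113.9] yaw 110.6 tilt [0.11 0.02] q7 0.98 rows cm [ 0.03 -0.03  0.05] turn 30.2 F [-1.7  1.6 10. ] w 48.0 13.2333
[0.45775437 0.47916389 0.06349585]
```

Torque is low and the cap is turning. Continuing the turn.

```bash
python3 -m inch '[[[0,0,0,-4],[0,0,0,-10],[0,0,0,-16],[0,0,0,-22],[0,0,0,-28],[0,0,0,-34],[0,0,0,-36],[0,0,0,-36]]]'; python3 -m inch '[[[0,0,0,-4],[0,0,0,-10],[0,0,0,-16],[0,0,0,-21],[0,0,0,-25],[0,0,0,-26],[0,0,0,-26],[0,0,0,-26]]]'; python3 - <<'E'
from h import *
go(520.8,-250,113.4,80.4)
print(sensors.read_state()['torque'])
s=get_image("scene");t=get_image("top")
A=cv2.resize(t[190:260,390:440],None,fx=8,fy=8,interpolation=cv2.INTER_CUBIC)
B=cv2.resize(s[125:195,245:295],None,fx=8,fy=8,interpolation=cv2.INTER_CUBIC)
cv2.imwrite("pics/c5.png",np.hstack([A,B]))
E
```

```text
clock: 13.9
eef_pos: [521.2, -249.5, 113.7]
tool_rot: [3.14, 0.001, 2.556]
force: [-2.5, 3.4, 10.4]
width: 48.0
gripper_force: 63.9
clock: 14.57
eef_pos: [521.1, -249.5, 113.7]
tool_rot: [3.141, 0.001, 3.008]
force: [-2.3, 2.8, 10.8]
width: 48.1
gripper_force: 63.9
pos [ 521.1 -249.5  113.7] yaw 172.4 tilt [0.04 0.06] q7 1.76 rows cm [ 0.02 -0.05  0.03] turn 92.0 F [-2.3  2.8 10.8] w 48.1 14.5667
[ 0.6310465   0.58452719 -0.04334979]
```

View pics/c5.png

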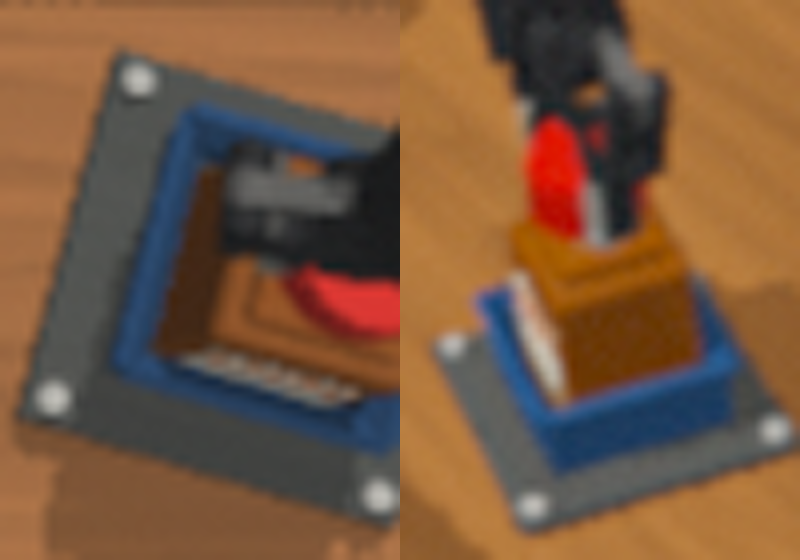

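The bottle is seated in the well: its body edge at scene (553–700,400) is inside the blue lip, still square. The cap has turned 92°. Lifting slowly while watching for bottle weight.

```bash
python3 -m inch '[[[0,0,-0.2,0],[0,0,-0.4,0],[0,0,-0.6,0],[0,0,-0.8,0],[0,0,-1,0],[0,0,-1.2,0],[0,0,-1.3,0],[0,0,-1.3,0]]]'; python3 -c "
from h import *
go(520.8,-250,113.4,80.4)"
```

```text
clock: 15.33
eef_pos: [520.6, -250.3, 125.4]
tool_rot: [-3.141, -0.0, 3.008]
force: [-0.6, 0.0, -0.1]
width: 47.7
gripper_force: 62.9
pos [ 520.6 -250.3  125.4] yaw 172.4 tilt [ 0.01 -0.01] q7 1.76 rows cm [-0.02  0.03  1.2 ] turn 92.0 F [-0.6  0.  -0.1] w 47.7 15.3333
```

```bash
python3 -m inch '[[[0,0,-0.5,0],[0,0,-1.5,0],[0,0,-2.7,0],[0,0,-4,0],[0,0,-5.3,0],[0,0,-6.5,0],[0,0,-7.2,0],[0,0,-7.5,0]]]';python3 -m inch '[[[0,0,0,0],[0,0,0,0],[0,0,0,0],[0,0,0,0],[0,0,0,0],[0,0,0,0],[0,0,0,0],[0,0,0,0]]]'; python3 - <<'E'
from h import *
go(520.8,-250,200,80.4)
s=get_image("scene");t=get_image("top")
A=cv2.resize(t[170:270,370:470],None,fx=4,fy=4,interpolation=cv2.INTER_CUBIC)
B=cv2.resize(s[85:210,220:320],None,fx=4,fy=4,interpolation=cv2.INTER_CUBIC)
o=np.zeros((500,800,3),np.uint8);o[:400,:400]=A;o[:,400:]=B;cv2.imwrite("pics/c6.png",o)
E
```

```text
clock: 16.0
eef_pos: [521.6, -250.6, 202.4]
tool_rot: [-3.141, 0.003, 3.008]
force: [0.1, -0.1, -0.7]
width: 48.1
gripper_force: 62.8
clock: 16.67
eef_pos: [520.6, -250.0, 200.3]
tool_rot: [3.141, -0.0, 3.009]
force: [0.1, -0.5, -0.7]
width: 48.2
gripper_force: 62.8
pos [ 520.6 -250.   200.3] yaw 172.4 tilt [ 0.01 -0.02] q7 1.77 rows cm [-0.01  0.01  0.03] turn 92.0 F [ 0.1 -0.5 -0.7] w 48.2 16.6667
```

View pics/c6.png

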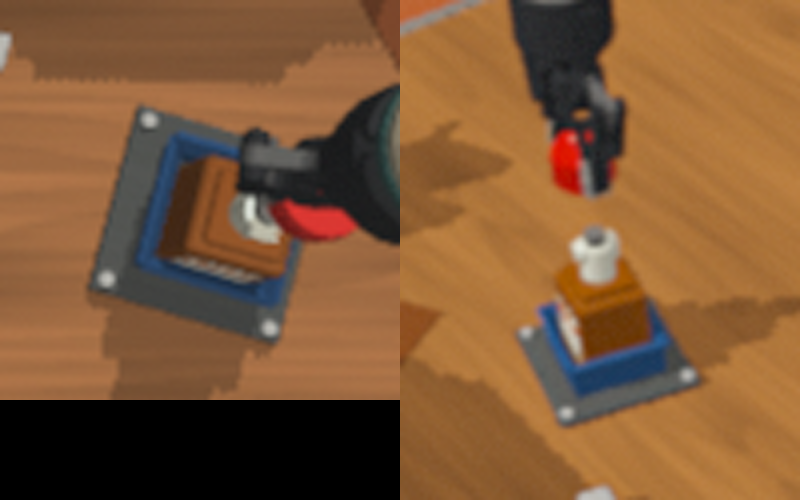

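The open bottle stands in the holder with its white neck bare at scene about (369,144), and the cap is held level above it at about (365,125). Handing in.

```bash
python3 -c "
from cell import order
print(order.finish_job())"
```

```text
the job is handed in; nothing more can be done
None
```

The amber bottle stands open and upright in the blue holder, with its red cap held level about 65 mm above the mouth; the job was handed in after about 17 s, and the verdict was not shown.

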